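# Find where the vial carousel rubs and park it there

### The job

The hand-turned vial carousel has a swollen place on its rim, too slight to see, that rubs on the pad of the red guide. Take the carousel by its black crank knob, turn it round gently, feel for the place where it drags, and let go of it parked there, with the rubbing place against the guide, so that it can be dressed. Leave everything else on the bench alone.

Things in the scene. Friction and masses are not known exactly. Their poses are not given: they have to be found in the camera images.
- carousel: Round grey vial carousel, 220 mm across, top face 62 mm above the bench, vials on it up to 85 mm. Turns without end, either way, about an upright axis through its origin, which lies at bench level; its own x points from the axis to the crank knob. It stays where it is left. Normal drag is even: about 0.05 N m (0.7 N at the knob).
- knob_grip (a point): Centre of the black crank knob, an upright cylinder 24 mm across, from 104 to 150 mm above the bench, that spins freely on its own post, so it can be held with a steady wrist while the carousel goes round. This point is on the knob's axis, 130 mm above the bench, 72 mm from the carousel's axis.
- guide: Fixed red rim guide on the carousel's white stand (290 x 270 x 26 mm): a block 34 x 50 mm, top 80 mm above the bench, just outside the rim, with a black sprung pad 34 mm wide that stands 1 mm clear of the rim except where it is swollen. Origin on the stand's top, 125 mm from the carousel's axis; its own -x points to that axis.
- beaker: Bystander: empty glass beaker, 68 mm wide, 85 mm tall; origin at its foot. To be left alone.
- amber: Bystander: amber glass bottle with blue cap, 72 mm wide, 150 mm tall; origin at its foot. To be left alone.
- jar: Bystander: white plastic jar, 60 mm wide, 75 mm tall; origin at its foot. To be left alone.
- driver: Bystander: screwdriver lying down; origin at its foot (on its long axis). To be left alone.
- wrench: Bystander: small wrench lying down; origin at its foot (on its long axis). To be left alone.
- vial1: Bystander: loose glass vial with blue cap, 15 mm wide, 35 mm tall, standing; origin at its foot. To be left alone.
- vial2: Bystander: second loose vial, same as the first; origin at its foot. To be left alone.
- axis_top (a point): Top of the hub, on the carousel's axis, 74 mm above the bench. The rubbing stretch of rim spans about 0.4 rad of turn; in it the drag rises to about 0.7 N m (some 9 N at the knob). Where it lies on the rim differs each time and cannot be seen; at the start its near edge is at least 0.35 rad from the pad.

How it is judged:
By the outcome, as a careful person would: the job done as asked, in the order asked, and still so for the second after the job is handed in, with the robot touching nothing.
It also fails if it takes over 64 s, if anything falls off the work surface, if the arm or the gripper's body presses on something with over 40 N, if the wrist force passes 120 N, or if a joint passes its speed limit or range.

### The arm

A 7-joint arm with a two-finger parallel gripper is mounted at the origin on the work surface. World frame = base frame: x ahead of the robot, y to its left, z up, the work surface at z = 0. Lengths are in mm, angles in rad, forces in N, time in s.
With the tool pointing down it reaches from about 425 to 875 mm from the base axis. Payload 8.4 kg.
Tool frame: the origin (TCP) lies on the centre line of the jaws, within the pads' length; the fingertips stand r.tips_ahead ahead of it and the grasp point (between the pads) lies 2 mm behind it (r.tips_ahead is the distance from the TCP to the fingertips, in mm); y points along the fingers, z is the direction in which the jaws open and shut, and the axes are right-handed (so a half turn about y gives the same grasp; the last joint's range is limited). The gripper opens to 87 mm and grips with 3 to 60 N. Pads are 19 mm wide; open, the fingers measure 117 mm over their backs; the gripper's body (75 mm by 190 mm) begins 51 mm behind the grasp point.
Start: joints at [1.168, 0.333, 0.04, 1.465, -0.013, 1.343, -0.059], TCP at [194.424, -620.213, 239.546] pointing down, gripper open.
Joint ranges: [-2.58, 2.58], [-0.38, 2.09], [-1.3, 1.39], [0.25, 2.4], [-1.5, 4.64], [0.08, 2.09], [-2.65, 2.65]. Speed limits (rad/s): [2.22, 2.22, 2.79, 2.79, 3.14, 3.14, 3.14].

### API

Orientations are given as a unit quaternion [x, y, z, w].
In Python, from workcell import sensors, eyes, ticket, trace, mark_of, r gives the robot as it stands.
- The arm moves only by the tool carry_out, never from a script. Its argument "motion" is text: rows parted by semicolons, each of 7 numbers parted by spaces: the shift along the tool's x, y, z in m, then the turn, a rotation vector about the tool's x, y, z in degrees, then the opening in per cent of the stroke, from 0 (shut) to 100 (fully open). In form: x y z ax ay az claw; .... A call has exactly 5 rows; each row shifts and turns the commanded pose from where the row before left it, along the tool's axes as they then stand; what a row does not reach is not made up. A row lasts 1/10 s, in which the tool goes at most 50 mm and 8.59 degrees, less where a joint would pass 70% of its speed; a pose out of reach is approached as far as the arm can. A call with a gripper value outside its range is refused whole. The fingers move at their own pace and stop on an object; "grip_force" is the grip in N (left out, the last holds). Time passes only in rows, so rows that do not move let the fingers close, or fill a call up. It gives the time, the measured TCP pose, the force and the opening at its end, in the units of the state.
- sensors.state(): the state, without advancing time (a new reading comes with each control period).
- eyes.capture(name): name is "scene" or "top"; returns (picture, depth): 384x512x3 uint8, red, green, blue; 384x512 float32, mm along the optical axis (not along the pixel's ray), 0 where there is no reading.
- eyes.camera_info(name): a dict with "camera_matrix" (3x3 intrinsics, pixels), "cam_to_world" (4x4, takes a point from camera to world coordinates). Camera axes: x right, y up, looking along -z (the intrinsics and any distortion apply to the point x, -y, -z); pixel columns grow to the right and rows downward; lengths in mm; the calibration is good to about 2 mm. A picture is of the moment at which its call begins. camera_info takes no time and is no camera call.
- ticket.finish_job(): hands the job in, once; it reports no verdict.
Trained networks look in the newest picture that a camera, given by its name, has taken for a name from the list of things; names that differ only in an ending like _2 or _b are one class to them, and where a whole thing is asked for, a point or a joint stands for the part that bears it (a point fixed in the world has none). Each returns a list of dicts, best first, with "score" (0 to 1); they miss things now and then, are a little off and sometimes report something else, mostly with a low value. They report only what shows in the picture. A call takes as long as a camera call.
- trace(camera, name): "mask" (384x512 bool, what is visible of it) and "rect" ([left, top, right, bottom] in pixels, round what is visible of it).
- mark_of(camera, name): "location" ([column, row] in pixels: a listed point, or the origin of a listed thing).
The state is a dict: "time": time; "q": joint angles; "qvel": joint speeds; "tau": joint torques, N m; "tcp_pos": TCP position; "orientation": TCP orientation; "wrist_force": force on the tool from outside, world axes, zero at the start; "ft_torque": the same for the moment, N m; "width": finger opening in mm.
Only numpy, scipy, OpenCV 4.12 (cv2) and the standard library are available. Lean on these libraries where they do the work, as an engineer would, in place of code of your own. Each camera call takes 0.05 s, during which the arm holds its last target.

## Working session

There is one attempt and no reset: what is moved stays moved. The work goes in short steps, Python scripts to look and compute and a tool call to move; the robot and the scene stay as the last step left them, time stands still between calls to the robot, and variables do not carry over. Pictures are saved under pics/ and viewed, and the job is handed in when it is done.

Besides the shell and the picture viewer there is one more tool, called after "Emit:" by a JSON object that holds its "method" and its "body". carry_out: Moves the arm, as the interface text tells. Its arguments: {"type":"object","properties":{"motion":{"type":"string"},"grip_force":{"type":"number"}},"required":["motion"]}

```bash
ls; mkdir -p pics; python3 - <<'E'
from workcell import sensors, eyes, ticket, trace, mark_of, r
import cv2,numpy as np
print(sensors.state()); print(r, getattr(r,'tips_ahead',None))
for c in ("top","scene"):
    im,d=eyes.capture(c); cv2.imwrite(f"pics/{c}0.png",im[:,:,::-1]); np.save(f"pics/{c}0.npy",d)
    ci=eyes.camera_info(c); print(c,ci)
    for n in ("knob_grip","axis_top","guide","carousel"):
        m=mark_of(c,n); print(n,[(x["location"],round(x["score"],2)) for x in m[:2]])
        if n in("knob_grip","axis_top"):
            pass
E
```

```text
pics
{'time': 0.0, 'q': array([ 1.16778036,  0.33389764,  0.03983724,  1.46626774, -0.01340578,
        1.34330512, -0.05851027]), 'qvel': array([ 0.00060471,  0.00010375, -0.00087197,  0.00078483,  0.00025665,
        0.00044171, -0.0008227 ]), 'tau': array([-8.30185654e-04, -6.56370878e+01,  1.33429360e+00, -4.03804564e+01,
       -5.99397440e-02,  4.47047548e-02,  1.90781134e-04]), 'tcp_pos': array([ 194.32033003, -619.80851948,  238.66905068]), 'orientation': array([-0.10712262,  0.69952098, -0.69840565,  0.10688641]), 'wrist_force': array([-0.33034633,  0.07383656, -0.21126213]), 'ft_torque': array([ 0.02890742, -0.01673805,  0.00280023]), 'width': 86.77937177728921}
<Robot object at 0x7f5bd3fcfa10> 17.0
top {'camera_matrix': array([[483.14486425,   0.        , 256.53585589],
       [  0.        , 483.14486425, 188.07022946],
       [  0.        ,   0.        ,   1.        ]]), 'cam_to_world': array([[ 2.95320239e-02,  9.94383159e-01, -1.01636574e-01,
         3.23213794e+02],
       [-9.99561038e-01,  2.96194153e-02, -6.49496944e-04,
        -1.98338525e+01],
       [ 2.36
[... 310 characters left out ...]
ousel [([251.4, 175.0], 0.89)]
scene {'camera_matrix': array([[394.30700419,   0.        , 254.99104233],
       [  0.        , 394.30700419, 193.15553774],
       [  0.        ,   0.        ,   1.        ]]), 'cam_to_world': array([[-8.05170578e-01, -4.30839326e-01,  4.07526461e-01,
         1.00285905e+03],
       [ 5.92810880e-01, -6.03954602e-01,  5.32742058e-01,
         6.29647373e+02],
       [ 1.66012523e-02,  6.70534350e-01,  7.41692715e-01,
         9.85070863e+02],
       [ 0.00000000e+00,  0.00000000e+00,  0.00000000e+00,
         1.00000000e+00]])}
knob_grip [([223.0, 203.8], 0.51)]
axis_top [([242.2, 204.0], 0.96)]
guide [([224.8, 246.8], 0.82)]
carousel [([244.4, 221.5], 0.7)]
```

```bash
python3 - <<'E'
import cv2
a=cv2.imread("pics/top0.png")[100:260,160:360];b=cv2.imread("pics/scene0.png")
cv2.imwrite("pics/topcrop0.png",cv2.resize(a,(750,600),interpolation=cv2.INTER_CUBIC))
cv2.imwrite("pics/scenecrop0.png",cv2.resize(b[120:300,130:350],(733,600),interpolation=cv2.INTER_CUBIC))
E
```

```text
(no output)
```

View pics/top0.png

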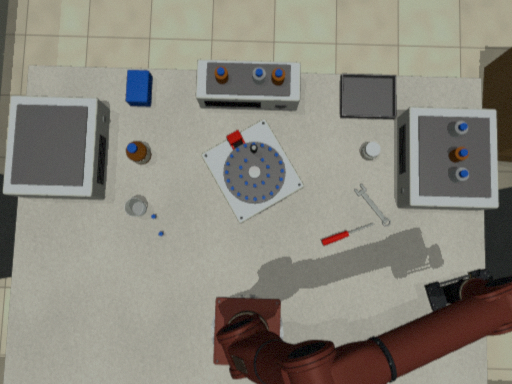

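View pics/topcrop0.png

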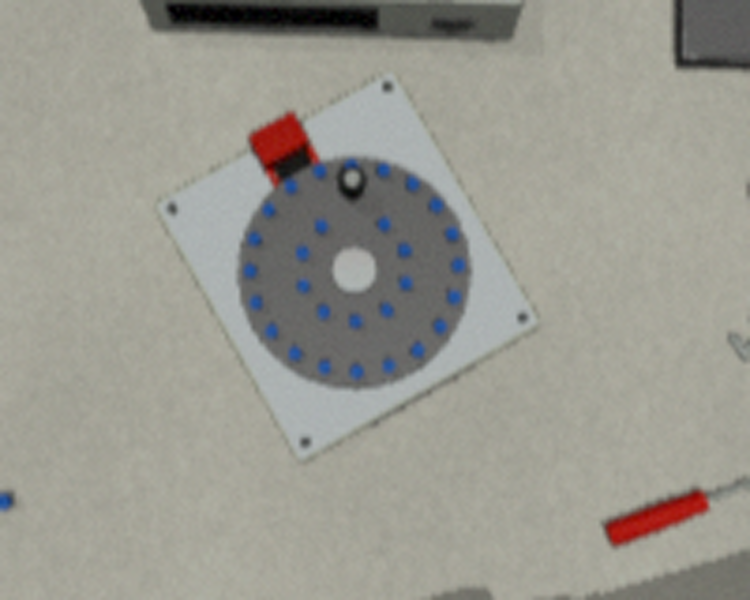

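View pics/scenecrop0.png

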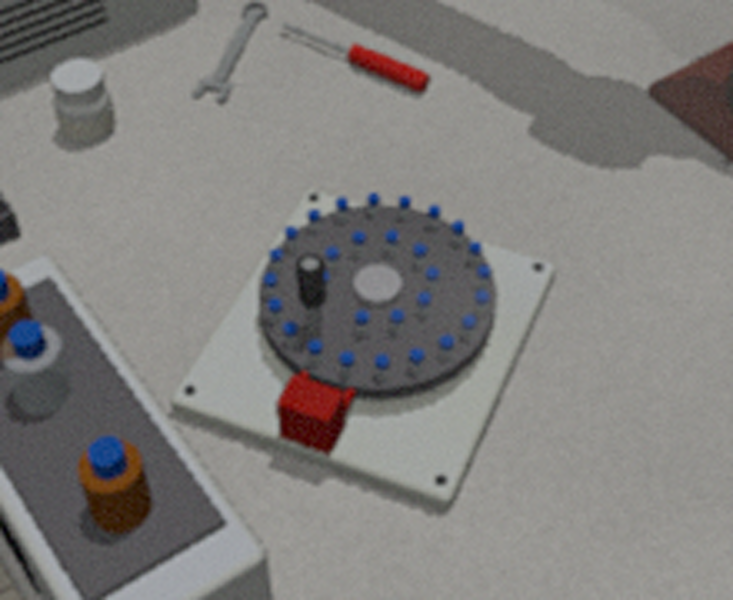

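View pics/scene0.png

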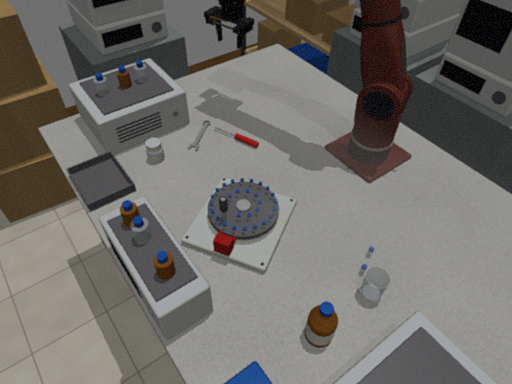

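```bash
cat > h.py <<'E'
import numpy as np
from workcell import sensors, eyes, ticket, trace, mark_of, r
from scipy.spatial.transform import Rotation as R
def ray(c,px,z):
    ci=eyes.camera_info(c);K=ci["camera_matrix"];T=ci["cam_to_world"]
    d=np.array([(px[0]-K[0,2])/K[0,0],-(px[1]-K[1,2])/K[1,1],-1]);d=T[:3,:3]@d;o=T[:3,3]
    return o+d*(z-o[2])/d[2]
def cloud(c,D):
    ci=eyes.camera_info(c);K=ci["camera_matrix"];T=ci["cam_to_world"]
    v,u=np.mgrid[:384,:512];P=np.stack([(u-K[0,2])/K[0,0]*D,-(v-K[1,2])/K[1,1]*D,-D],-1)
    return P@T[:3,:3].T+T[:3,3]
E
python3 - <<'E'
from h import *
np.set_printoptions(precision=1,suppress=True)
print("axis",ray("top",(254.4,172.2),74),ray("scene",(242.2,204),74))
print("knobtop",ray("top",(253.9,147.5),150),"scene top",ray("scene",(311/3.333+130,263/3.333+120),150))
print("grip",ray("top",(255.5,146.5),130),ray("scene",(223,203.8),130))
print("guide",ray("top",(237.8,144.2),26),ray("scene",(224.8,246.8),26))
s=sensors.state();M=R.from_quat(s["orientation"]).as_matrix();print(M)
D=np.load("pics/top0.npy");P=cloud("top",D)
p=P[...,2]
print("instrument",P[65:105:6,200:300:20,:][...,2]); print(P[104,200],P[104,298], P[80,250])
m=(p>40)&(p<100)&(np.hypot(P[...,0]-ray("top",(254.4,172.2),74)[0],P[...,1]-ray("top",(254.4,172.2),74)[1])<125)
print(P[m].mean(0))
k=(p>115)&(p<170)&(np.hypot(P[...,0]-ray("top",(254.4,172.2),74)[0],P[...,1]-ray("top",(254.4,172.2),74)[1])<125)
print(k.sum(),P[k])
E
```

```text
axis [550.5  -9.6  74. ] [560.2 -11.6  74. ]
knobtop [624.   -5.9 150. ] scene top [629.5  -4.4 150. ]
grip [631.4 -11.  130. ] [631.5  -4.6 130. ]
guide [657.7  54.   26. ] [672.6  59.4  26. ]
[[-1.  -0.   0.3]
 [-0.3  0.  -1. ]
 [ 0.  -1.  -0. ]]
instrument [[133.1 142.4 143.8 142.6 142.5]
 [135.9 213.7 152.4 214.3 217.3]
 [134.6 199.3 150.8 204.4 206.7]
 [138.2 155.8 144.2 173.6 179.4]
 [146.5 153.8 150.2 146.9 142.9]
 [133.5 137.5 142.3 144.7 146.2]
 [107.8 106.3 114.3 129.3 123.3]]
[793.2 192.9  60.1] [ 793.8 -155.6   95.5] [859.5  14.6 143.2]
[550.3  -7.2  63.6]
47 [[632.4   0.8 149.9]
 [632.3  -2.6 150.8]
 [631.7  -6.  154.4]
 [632.9  -9.3 148.9]
 [629.4   4.1 147.3]
 [629.    0.7 149.8]
 [628.7  -2.7 151.6]
 [630.1  -6.  145.3]
 [629.3  -9.4 150. ]
 [630.4 -12.8 144.7]
 [626.6   7.4 143.2]
 [624.5   3.9 155.1]
 [626.1   0.6 147.2]
 [625.5  -2.8 150.8]
 [626.3  -6.1 147. ]
 [627.6  -9.5 140.7]
 [624.2 -12.9 159.4]
 [622.5   7.3 146.7]
 [620.7   3.7 157. ]
 [623.4   0.6 143.2]
 [622.3  -2.9 149.7]
 [622.8  -6.2 147.6]
 [622.2  -9.6 151. ]
 [622.1 -13.  152.3]
 [621.2   7.3 135.5]
 [619.4   3.8 145.9]
 [619.6   0.4 145.4]
 [618.9  -3.  149.5]
 [617.9  -6.4 155.5]
 [619.8  -9.7 146. ]
 [619.1 -13.1 150.2]
 [616.8   3.8 141.3]
 [615.3   0.3 150.1]
 [615.1  -3.1 151.9]
 [615.4  -6.5 150.9]
 [615.5  -9.8 150.5]
 [617.7 -13.1 139.1]
 [616.9   3.9 121.8]
 [613.    0.2 143.9]
 [613.1  -3.1 143.8]
 [611.5  -6.6 153.5]
 [613.2  -9.9 144.7]
 [616.6 -13.2 126. ]
 [613.2   0.4 123.5]
 [612.7  -3.1 126.7]
 [613.1  -6.5 125.3]
 [613.4  -9.9 124.2]]
```

```bash
cat > st.py <<'E'
from h import *
np.set_printoptions(precision=2,suppress=True)
s=sensors.state();M=R.from_quat(s["orientation"]).as_matrix()
print("yaw err deg", np.degrees(np.arctan2(M[0,2],-M[1,2])));print(M);print(s["time"],s["tcp_pos"],s["q"],s["wrist_force"],s["width"])
E
python3 st.py
python3 - <<'E'
from h import *
import cv2
np.set_printoptions(precision=1,suppress=True)
for c,n in(("top","axis"),("scene","axis")):
    im=cv2.imread(f"pics/{c}0.png"); 
# stand corners in both views, z=26
for c,px in (("top",[(388,72),(160,205),(302,460),(538,322)]),("scene",[(314,195),(175,405),(445,508),(553,266)])):
    for u,v in px:
        p=(u/3.75+160,v/3.75+100) if c=="top" else (u/3.333+130,v/3.333+120)
        print(c,ray(c,p,26))
E
```

```text
yaw err deg 17.40600485023343
[[-0.95 -0.    0.3 ]
 [-0.3   0.   -0.95]
 [ 0.   -1.   -0.  ]]
0.5 [ 194.43 -620.21  239.51] [ 1.17  0.33  0.04  1.47 -0.01  1.34 -0.06] [ 0.49 -0.74 -0.26] 86.96950297351191
top [753.  -36.5  26. ]
top [615.4 179.8  26. ]
top [374.   34.7  26. ]
top [ 512.7 -187.2   26. ]
scene [ 521.1 -173.7   26. ]
scene [763.2 -28.7  26. ]
scene [632.5 193.4  26. ]
scene [385.2  41.1  26. ]
```

Emit:
{"method": "carry_out", "body": {"motion": "0 0 0 0 5.8 0 100; 0 0 0 0 5.8 0 100; 0 0 0 0 5.8 0 100; 0 0 0 0 0 0 100; 0 0 0 0 0 0 100", "grip_force": 20}}

```text
time: 1.0
tcp_pos: [194.5, -620.2, 239.6]
orientation: [0.001, -0.707, 0.707, -0.001]
wrist_force: [0.5, 0.2, 0.2]
width: 87.2
```

```bash
python3 st.py
```

```text
yaw err deg 0.18410690824230427
[[-1. -0.  0.]
 [-0. -0. -1.]
 [ 0. -1.  0.]]
1.0 [ 194.51 -620.2   239.57] [ 1.13  0.33  0.08  1.47 -0.03  1.34 -0.35] [0.45 0.22 0.25] 87.23794423005565
```

Emit:
{"method": "carry_out", "body": {"motion": "-0.02 0 -0.03 0 0 0 100; -0.02 0 -0.03 0 0 0 100; -0.02 0 -0.03 0 0 0 100; -0.02 0 -0.03 0 0 0 100; -0.02 0 -0.03 0 0 0 100"}}

```text
time: 1.5
tcp_pos: [295.1, -468.9, 239.7]
orientation: [0.001, -0.707, 0.707, -0.001]
wrist_force: [0.3, -0.3, 0.6]
width: 86.8
```

Emit:
{"method": "carry_out", "body": {"motion": "-0.02 0 -0.03 0 0 0 100; -0.02 0 -0.03 0 0 0 100; -0.02 0 -0.03 0 0 0 100; -0.02 0 -0.03 0 0 0 100; -0.02 0 -0.03 0 0 0 100"}}

```text
time: 2.0
tcp_pos: [395.0, -318.9, 239.8]
orientation: [0.001, -0.707, 0.707, -0.001]
wrist_force: [0.1, -0.4, -0.9]
width: 87.0
```

Emit:
{"method": "carry_out", "body": {"motion": "-0.02 0 -0.03 0 0 0 100; -0.02 0 -0.03 0 0 0 100; -0.02 0 -0.03 0 0 0 100; -0.02 0 -0.03 0 0 0 100; -0.02 0 -0.03 0 0 0 100"}}

```text
time: 2.5
tcp_pos: [495.0, -168.9, 239.8]
orientation: [0.001, -0.707, 0.707, -0.001]
wrist_force: [0.3, 0.8, 0.2]
width: 87.2
```

Emit:
{"method": "carry_out", "body": {"motion": "-0.02 0 -0.03 0 0 0 100; -0.02 0 -0.03 0 0 0 100; -0.02 0 -0.03 0 0 0 100; -0.01 0 -0.02 0 0 0 100; 0 0 0 0 0 0 100"}}

```text
time: 3.0
tcp_pos: [565.4, -56.1, 239.5]
orientation: [-0.003, 0.708, -0.706, 0.003]
wrist_force: [-0.5, 1.0, -0.0]
width: 86.7
```

Emit:
{"method": "carry_out", "body": {"motion": "-0.02 0 -0.02 0 0 0 100; -0.02 0 -0.02 0 0 0 100; -0.02 0 -0.011 0 0 0 100; 0 0 0 0 0 0 100; 0 0 0 0 0 0 100"}}

```text
time: 3.5
tcp_pos: [624.1, -10.0, 239.2]
orientation: [0.001, -0.707, 0.707, -0.0]
wrist_force: [-0.6, 0.0, -0.7]
width: 86.9
```

```bash
python3 st.py; python3 - <<'E'
from h import *
import cv2
for c in ("top","scene"):
    im,d=eyes.capture(c); cv2.imwrite(f"pics/{c}1.png",im[:,:,::-1]); np.save(f"pics/{c}1.npy",d)
b=cv2.imread("pics/scene1.png")
cv2.imwrite("pics/scenecrop1.png",cv2.resize(b[120:300,130:350],(733,600),interpolation=cv2.INTER_CUBIC))
p=np.array(sensors.state()["tcp_pos"])
def proj(c,P):
    ci=eyes.camera_info(c);K=ci["camera_matrix"];T=np.linalg.inv(ci["cam_to_world"]);q=T[:3,:3]@P+T[:3,3]
    return K[0,0]*q[0]/-q[2]+K[0,2],K[1,1]*-q[1]/-q[2]+K[1,2]
u=proj("scene",p-[0,0,17]);print(u,(u[0]-130)*3.333,(u[1]-120)*3.333)
E
```

```text
yaw err deg 0.057578345440151966
[[-1. -0.  0.]
 [-0. -0. -1.]
 [ 0. -1.  0.]]
3.5 [624.09 -10.05 239.2 ] [ 0.3   0.32 -0.45  1.51  0.14  1.35 -1.73] [-0.57  0.03 -0.7 ] 86.94666325392926
(np.float64(222.6628341203936), np.float64(178.76117047661583)) 308.84522612327186 195.8509811985606
```

View pics/scenecrop1.png

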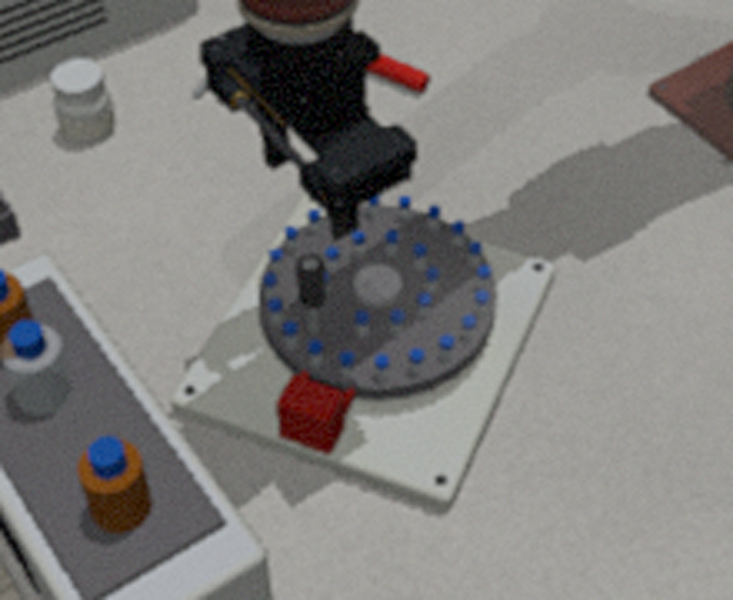

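Emit:
{"method": "carry_out", "body": {"motion": "-0.003 0.022 -0.005 0 0 0 100; 0 0.022 0 0 0 0 100; 0 0.022 0 0 0 0 100; 0 0.022 0 0 0 0 100; 0 0.022 0 0 0 0 100"}}

```text
time: 4.1
tcp_pos: [626.8, -5.6, 129.1]
orientation: [-0.0, -0.707, 0.707, 0.0]
wrist_force: [0.1, 0.1, 0.6]
width: 87.0
```

```bash
python3 st.py; python3 - <<'E'
from h import *
import cv2
for c in ("top","scene"):
    im,d=eyes.capture(c); cv2.imwrite(f"pics/{c}2.png",im[:,:,::-1]); np.save(f"pics/{c}2.npy",d)
b=cv2.imread("pics/scene2.png")
cv2.imwrite("pics/scenecrop2.png",cv2.resize(b[120:300,130:350],(733,600),interpolation=cv2.INTER_CUBIC))
E
```

```text
yaw err deg -0.04791544567201403
[[-1.  0. -0.]
 [ 0. -0. -1.]
 [-0. -1.  0.]]
4.1 [626.85  -5.58 129.14] [ 0.29  0.4  -0.44  1.64  0.18  1.14 -1.77] [0.14 0.15 0.59] 86.96670785278585
```

View pics/scenecrop2.png

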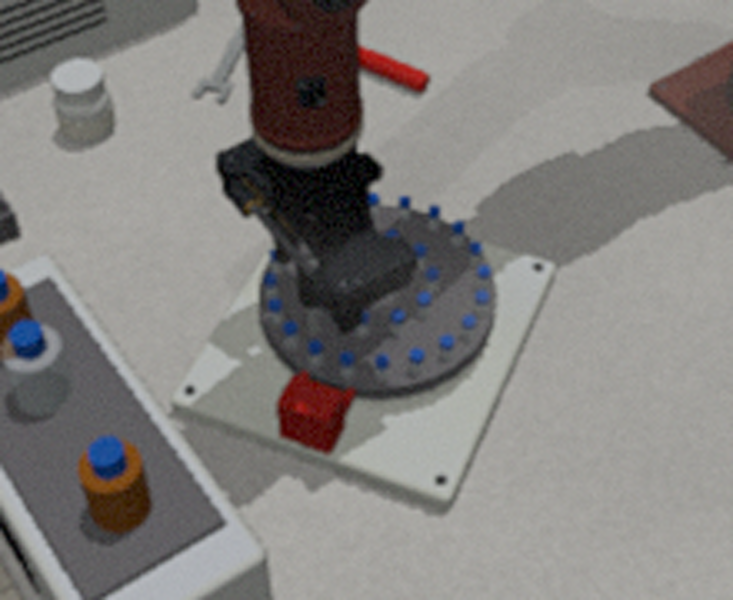

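Emit:
{"method": "carry_out", "body": {"motion": "0 0 0 0 0 0 60; 0 0 0 0 0 0 45; 0 0 0 0 0 0 35; 0 0 0 0 0 0 20; 0 0 0 0 0 0 10", "grip_force": 15}}

```text
time: 4.7
tcp_pos: [627.6, -4.2, 130.1]
orientation: [-0.0, -0.707, 0.707, -0.0]
wrist_force: [-0.8, 0.4, 0.4]
width: 55.1
```

Emit:
{"method": "carry_out", "body": {"motion": "0 0 0 0 0 0 10; 0 0 0 0 0 0 10; 0 0 0 0 0 0 10; 0 0 0 0 0 0 10; 0 0 0 0 0 0 10"}}

```text
time: 5.2
tcp_pos: [627.4, -4.2, 129.5]
orientation: [0.0, -0.707, 0.707, 0.0]
wrist_force: [-1.1, -0.9, -0.4]
width: 23.6
```

```bash
cat > gen.py <<'E'
import numpy as np,sys
# gen.py cx cy r px py th0 dth ncalls : from commanded knob position (px,py)
cx,cy,r,px,py,th0,d,n=map(float,sys.argv[1:9]);th=th0
for k in range(int(n)):
    rows=[]
    for i in range(5):
        th+=d; X=cx+r*np.cos(th);Y=cy+r*np.sin(th)
        dx=round((X-px)/1000,4);dy=round((Y-py)/1000,4);px+=dx*1000;py+=dy*1000
        rows.append(f"{-dx:g} 0 {-dy:g} 0 0 0 10")
    print("; ".join(rows)); print(f"   end th={th:.3f} p=({px:.1f},{py:.1f})")
E
python3 gen.py 555.3 -9 72 627.4 -4.2 0.067 0.04 6
```

```text
0.0005 0 -0.0029 0 0 0 10; 0.0004 0 -0.0028 0 0 0 10; 0.0005 0 -0.0029 0 0 0 10; 0.0005 0 -0.0028 0 0 0 10; 0.0008 0 -0.0028 0 0 0 10
   end th=0.267 p=(624.7,10.0)
0.0008 0 -0.0028 0 0 0 10; 0.0009 0 -0.0027 0 0 0 10; 0.001 0 -0.0027 0 0 0 10; 0.0012 0 -0.0026 0 0 0 10; 0.0012 0 -0.0026 0 0 0 10
   end th=0.467 p=(619.6,23.4)
0.0014 0 -0.0026 0 0 0 10; 0.0014 0 -0.0024 0 0 0 10; 0.0016 0 -0.0025 0 0 0 10; 0.0016 0 -0.0023 0 0 0 10; 0.0017 0 -0.0023 0 0 0 10
   end th=0.667 p=(611.9,35.5)
0.0019 0 -0.0023 0 0 0 10; 0.0019 0 -0.0021 0 0 0 10; 0.002 0 -0.0021 0 0 0 10; 0.002 0 -0.002 0 0 0 10; 0.0022 0 -0.0019 0 0 0 10
   end th=0.867 p=(601.9,45.9)
0.0022 0 -0.0018 0 0 0 10; 0.0023 0 -0.0017 0 0 0 10; 0.0024 0 -0.0017 0 0 0 10; 0.0024 0 -0.0015 0 0 0 10; 0.0025 0 -0.0015 0 0 0 10
   end th=1.067 p=(590.1,54.1)
0.0026 0 -0.0013 0 0 0 10; 0.0026 0 -0.0012 0 0 0 10; 0.0026 0 -0.0012 0 0 0 10; 0.0027 0 -0.001 0 0 0 10; 0.0028 0 -0.0009 0 0 0 10
   end th=1.267 p=(576.8,59.7)
```

Emit:
{"method": "carry_out", "body": {"motion": "0.0005 0 -0.0029 0 0 0 10; 0.0004 0 -0.0028 0 0 0 10; 0.0005 0 -0.0029 0 0 0 10; 0.0005 0 -0.0028 0 0 0 10; 0.0008 0 -0.0028 0 0 0 10"}}

```text
time: 5.7
tcp_pos: [624.7, 10.5, 129.6]
orientation: [-0.0, 0.707, -0.707, 0.0]
wrist_force: [1.6, 0.8, -1.5]
width: 23.5
```

Emit:
{"method": "carry_out", "body": {"motion": "0.0008 0 -0.0028 0 0 0 10; 0.0009 0 -0.0027 0 0 0 10; 0.001 0 -0.0027 0 0 0 10; 0.0012 0 -0.0026 0 0 0 10; 0.0012 0 -0.0026 0 0 0 10"}}

```text
time: 6.2
tcp_pos: [619.5, 23.7, 129.6]
orientation: [-0.0, 0.707, -0.707, 0.0]
wrist_force: [1.2, 0.4, -1.9]
width: 23.7
```

```bash
python3 st.py
```

```text
yaw err deg 0.0048034611090851595
[[-1. -0.  0.]
 [-0.  0. -1.]
 [ 0. -1. -0.]]
6.2 [619.45  23.68 129.56] [ 0.25  0.39 -0.45  1.65  0.18  1.14 -1.82] [ 1.2   0.38 -1.92] 23.71294645589814
```

Emit:
{"method": "carry_out", "body": {"motion": "0.0014 0 -0.0026 0 0 0 10; 0.0014 0 -0.0024 0 0 0 10; 0.0016 0 -0.0025 0 0 0 10; 0.0016 0 -0.0023 0 0 0 10; 0.0017 0 -0.0023 0 0 0 10"}}

```text
time: 6.7
tcp_pos: [611.7, 35.7, 129.6]
orientation: [0.0, -0.707, 0.707, 0.0]
wrist_force: [0.4, -0.2, -0.5]
width: 23.1
```

Emit:
{"method": "carry_out", "body": {"motion": "0.0019 0 -0.0023 0 0 0 10; 0.0019 0 -0.0021 0 0 0 10; 0.002 0 -0.0021 0 0 0 10; 0.002 0 -0.002 0 0 0 10; 0.0022 0 -0.0019 0 0 0 10"}}

```text
time: 7.2
tcp_pos: [601.6, 45.9, 129.5]
orientation: [0.0, -0.707, 0.707, 0.0]
wrist_force: [0.3, -1.0, -1.7]
width: 23.5
```

Emit:
{"method": "carry_out", "body": {"motion": "0.0022 0 -0.0018 0 0 0 10; 0.0023 0 -0.0017 0 0 0 10; 0.0024 0 -0.0017 0 0 0 10; 0.0024 0 -0.0015 0 0 0 10; 0.0025 0 -0.0015 0 0 0 10"}}

```text
time: 7.7
tcp_pos: [589.8, 54.0, 129.5]
orientation: [0.0, -0.707, 0.707, 0.0]
wrist_force: [-0.9, -2.4, -1.3]
width: 23.5
```

Emit:
{"method": "carry_out", "body": {"motion": "0.0026 0 -0.0013 0 0 0 10; 0.0026 0 -0.0012 0 0 0 10; 0.0026 0 -0.0012 0 0 0 10; 0.0027 0 -0.001 0 0 0 10; 0.0028 0 -0.0009 0 0 0 10"}}

```text
time: 8.2
tcp_pos: [576.5, 59.5, 129.5]
orientation: [-0.0, -0.707, 0.707, 0.0]
wrist_force: [-0.5, -3.2, -0.9]
width: 23.1
```

```bash
python3 gen.py 555.3 -9 72 576.8 59.7 1.267 0.04 8|grep -v "^$"
```

```text
0.0027 0 -0.0008 0 0 0 10; 0.0028 0 -0.0007 0 0 0 10; 0.0028 0 -0.0006 0 0 0 10; 0.0029 0 -0.0005 0 0 0 10; 0.0028 0 -0.0003 0 0 0 10
   end th=1.467 p=(562.8,62.6)
0.0029 0 -0.0003 0 0 0 10; 0.0029 0 -0.0001 0 0 0 10; 0.0029 0 0 0 0 0 10; 0.0028 0 0.0001 0 0 0 10; 0.0029 0 0.0002 0 0 0 10
   end th=1.667 p=(548.4,62.7)
0.0029 0 0.0004 0 0 0 10; 0.0028 0 0.0004 0 0 0 10; 0.0028 0 0.0006 0 0 0 10; 0.0028 0 0.0007 0 0 0 10; 0.0028 0 0.0007 0 0 0 10
   end th=1.867 p=(534.3,59.9)
0.0028 0 0.0009 0 0 0 10; 0.0027 0 0.001 0 0 0 10; 0.0026 0 0.0011 0 0 0 10; 0.0026 0 0.0013 0 0 0 10; 0.0026 0 0.0013 0 0 0 10
   end th=2.067 p=(521.0,54.3)
0.0025 0 0.0014 0 0 0 10; 0.0024 0 0.0015 0 0 0 10; 0.0024 0 0.0016 0 0 0 10; 0.0023 0 0.0018 0 0 0 10; 0.0023 0 0.0018 0 0 0 10
   end th=2.267 p=(509.1,46.2)
0.0021 0 0.0018 0 0 0 10; 0.0021 0 0.002 0 0 0 10; 0.0021 0 0.0021 0 0 0 10; 0.0019 0 0.0021 0 0 0 10; 0.0018 0 0.0022 0 0 0 10
   end th=2.467 p=(499.1,36.0)
0.0018 0 0.0023 0 0 0 10; 0.0016 0 0.0024 0 0 0 10; 0.0016 0 0.0024 0 0 0 10; 0.0015 0 0.0025 0 0 0 10; 0.0013 0 0.0025 0 0 0 10
   end th=2.667 p=(491.3,23.9)
0.0013 0 0.0026 0 0 0 10; 0.0012 0 0.0026 0 0 0 10; 0.001 0 0.0027 0 0 0 10; 0.001 0 0.0027 0 0 0 10; 0.0008 0 0.0028 0 0 0 10
   end th=2.867 p=(486.0,10.5)
```

Emit:
{"method": "carry_out", "body": {"motion": "0.0027 0 -0.0008 0 0 0 10; 0.0028 0 -0.0007 0 0 0 10; 0.0028 0 -0.0006 0 0 0 10; 0.0029 0 -0.0005 0 0 0 10; 0.0028 0 -0.0003 0 0 0 10"}}

```text
time: 8.7
tcp_pos: [562.6, 62.4, 129.5]
orientation: [-0.0, -0.707, 0.707, 0.0]
wrist_force: [0.9, -4.4, -1.2]
width: 23.6
```

Emit:
{"method": "carry_out", "body": {"motion": "0.0029 0 -0.0003 0 0 0 10; 0.0029 0 -0.0001 0 0 0 10; 0.0029 0 0 0 0 0 10; 0.0028 0 0.0001 0 0 0 10; 0.0029 0 0.0002 0 0 0 10"}}

```text
time: 9.2
tcp_pos: [548.3, 62.3, 129.5]
orientation: [-0.0, -0.707, 0.707, -0.0]
wrist_force: [2.1, -5.7, -3.6]
width: 23.8
```

Emit:
{"method": "carry_out", "body": {"motion": "0.0029 0 0.0004 0 0 0 10; 0.0028 0 0.0004 0 0 0 10; 0.0028 0 0.0006 0 0 0 10; 0.0028 0 0.0007 0 0 0 10; 0.0028 0 0.0007 0 0 0 10"}}

```text
time: 9.7
tcp_pos: [534.4, 59.5, 129.5]
orientation: [-0.0, -0.707, 0.707, -0.0]
wrist_force: [2.2, -5.6, -3.6]
width: 23.4
```

Emit:
{"method": "carry_out", "body": {"motion": "0.0028 0 0.0009 0 0 0 10; 0.0027 0 0.001 0 0 0 10; 0.0026 0 0.0011 0 0 0 10; 0.0026 0 0.0013 0 0 0 10; 0.0026 0 0.0013 0 0 0 10"}}

```text
time: 10.2
tcp_pos: [521.5, 54.2, 129.6]
orientation: [0.001, 0.707, -0.707, 0.001]
wrist_force: [9.1, -2.8, -8.3]
width: 23.6
```

```bash
python3 gen.py 555.3 -9.3 72 521.0 54.3 2.067 0.02 6
```

```text
0.0012 0 0.001 0 0 0 10; 0.0013 0 0.0007 0 0 0 10; 0.0012 0 0.0008 0 0 0 10; 0.0012 0 0.0007 0 0 0 10; 0.0012 0 0.0008 0 0 0 10
   end th=2.167 p=(514.9,50.3)
0.0012 0 0.0008 0 0 0 10; 0.0012 0 0.0009 0 0 0 10; 0.0011 0 0.0009 0 0 0 10; 0.0012 0 0.0008 0 0 0 10; 0.0011 0 0.001 0 0 0 10
   end th=2.267 p=(509.1,45.9)
0.0011 0 0.0009 0 0 0 10; 0.001 0 0.0009 0 0 0 10; 0.0011 0 0.001 0 0 0 10; 0.001 0 0.001 0 0 0 10; 0.0011 0 0.001 0 0 0 10
   end th=2.367 p=(503.8,41.1)
0.001 0 0.0011 0 0 0 10; 0.0009 0 0.001 0 0 0 10; 0.001 0 0.0011 0 0 0 10; 0.0009 0 0.0011 0 0 0 10; 0.0009 0 0.0011 0 0 0 10
   end th=2.467 p=(499.1,35.7)
0.0009 0 0.0012 0 0 0 10; 0.0009 0 0.0011 0 0 0 10; 0.0008 0 0.0012 0 0 0 10; 0.0008 0 0.0012 0 0 0 10; 0.0008 0 0.0012 0 0 0 10
   end th=2.567 p=(494.9,29.8)
0.0008 0 0.0012 0 0 0 10; 0.0008 0 0.0012 0 0 0 10; 0.0007 0 0.0013 0 0 0 10; 0.0007 0 0.0012 0 0 0 10; 0.0006 0 0.0013 0 0 0 10
   end th=2.667 p=(491.3,23.6)
```

Emit:
{"method": "carry_out", "body": {"motion": "0.0012 0 0.001 0 0 0 10; 0.0013 0 0.0007 0 0 0 10; 0.0012 0 0.0008 0 0 0 10; 0.0012 0 0.0007 0 0 0 10; 0.0012 0 0.0008 0 0 0 10", "grip_force": 30}}

```text
time: 10.7
tcp_pos: [516.9, 51.5, 129.6]
orientation: [0.001, 0.708, -0.706, 0.002]
wrist_force: [12.2, -0.9, -13.5]
width: 23.4
```

Emit:
{"method": "carry_out", "body": {"motion": "0.0012 0 0.0008 0 0 0 10; 0.0012 0 0.0009 0 0 0 10; 0.0011 0 0.0009 0 0 0 10; 0.0012 0 0.0008 0 0 0 10; 0.0011 0 0.001 0 0 0 10"}}

```text
time: 11.2
tcp_pos: [511.0, 47.3, 129.6]
orientation: [0.001, 0.708, -0.706, 0.002]
wrist_force: [12.0, 0.8, -13.1]
width: 23.0
```

Emit:
{"method": "carry_out", "body": {"motion": "0.0011 0 0.0009 0 0 0 10; 0.001 0 0.0009 0 0 0 10; 0.0011 0 0.001 0 0 0 10; 0.001 0 0.001 0 0 0 10; 0.0011 0 0.001 0 0 0 10"}}

```text
time: 11.7
tcp_pos: [505.5, 42.6, 129.6]
orientation: [0.001, 0.708, -0.706, 0.002]
wrist_force: [12.1, 0.5, -13.2]
width: 23.3
```

Emit:
{"method": "carry_out", "body": {"motion": "0.001 0 0.0011 0 0 0 10; 0.0009 0 0.001 0 0 0 10; 0.001 0 0.0011 0 0 0 10; 0.0009 0 0.0011 0 0 0 10; 0.0009 0 0.0011 0 0 0 10"}}

```text
time: 12.2
tcp_pos: [500.1, 36.7, 129.5]
orientation: [0.001, 0.708, -0.707, 0.001]
wrist_force: [4.7, -3.3, -6.4]
width: 23.3
```

Emit:
{"method": "carry_out", "body": {"motion": "0.0009 0 0.0012 0 0 0 10; 0.0009 0 0.0011 0 0 0 10; 0.0008 0 0.0012 0 0 0 10; 0.0008 0 0.0012 0 0 0 10; 0.0008 0 0.0012 0 0 0 10"}}

```text
time: 12.7
tcp_pos: [495.5, 30.5, 129.5]
orientation: [0.0, 0.707, -0.707, 0.001]
wrist_force: [5.4, -2.5, -6.5]
width: 23.1
```

Emit:
{"method": "carry_out", "body": {"motion": "0.0008 0 0.0012 0 0 0 10; 0.0008 0 0.0012 0 0 0 10; 0.0007 0 0.0013 0 0 0 10; 0.0007 0 0.0012 0 0 0 10; 0.0006 0 0.0013 0 0 0 10"}}

```text
time: 13.2
tcp_pos: [491.9, 24.5, 129.6]
orientation: [0.0, 0.708, -0.707, 0.001]
wrist_force: [4.9, -1.8, -7.2]
width: 23.3
```

```bash
python3 gen.py 555.8 -9.7 72 491.3 23.6 2.667 -0.04 1;python3 gen.py 555.8 -9.7 72 498.6 35.2 2.467 -0.01 10
```

```text
-0.0018 0 -0.0021 0 0 0 10; -0.0015 0 -0.0025 0 0 0 10; -0.0016 0 -0.0024 0 0 0 10; -0.0016 0 -0.0024 0 0 0 10; -0.0018 0 -0.0023 0 0 0 10
   end th=2.467 p=(499.6,35.3)
-0.0014 0 -0.0006 0 0 0 10; -0.0005 0 -0.0006 0 0 0 10; -0.0004 0 -0.0005 0 0 0 10; -0.0005 0 -0.0006 0 0 0 10; -0.0005 0 -0.0005 0 0 0 10
   end th=2.417 p=(501.9,38.0)
-0.0005 0 -0.0006 0 0 0 10; -0.0005 0 -0.0005 0 0 0 10; -0.0004 0 -0.0005 0 0 0 10; -0.0005 0 -0.0005 0 0 0 10; -0.0005 0 -0.0006 0 0 0 10
   end th=2.367 p=(504.3,40.7)
-0.0005 0 -0.0005 0 0 0 10; -0.0006 0 -0.0005 0 0 0 10; -0.0005 0 -0.0005 0 0 0 10; -0.0005 0 -0.0005 0 0 0 10; -0.0005 0 -0.0005 0 0 0 10
   end th=2.317 p=(506.9,43.2)
-0.0006 0 -0.0005 0 0 0 10; -0.0005 0 -0.0004 0 0 0 10; -0.0005 0 -0.0005 0 0 0 10; -0.0006 0 -0.0005 0 0 0 10; -0.0005 0 -0.0004 0 0 0 10
   end th=2.267 p=(509.6,45.5)
-0.0006 0 -0.0005 0 0 0 10; -0.0005 0 -0.0005 0 0 0 10; -0.0006 0 -0.0004 0 0 0 10; -0.0006 0 -0.0004 0 0 0 10; -0.0005 0 -0.0005 0 0 0 10
   end th=2.217 p=(512.4,47.8)
-0.0006 0 -0.0004 0 0 0 10; -0.0006 0 -0.0004 0 0 0 10; -0.0006 0 -0.0005 0 0 0 10; -0.0006 0 -0.0004 0 0 0 10; -0.0006 0 -0.0004 0 0 0 10
   end th=2.167 p=(515.4,49.9)
-0.0006 0 -0.0004 0 0 0 10; -0.0006 0 -0.0004 0 0 0 10; -0.0006 0 -0.0004 0 0 0 10; -0.0006 0 -0.0003 0 0 0 10; -0.0006 0 -0.0004 0 0 0 10
   end th=2.117 p=(518.4,51.8)
-0.0006 0 -0.0004 0 0 0 10; -0.0006 0 -0.0004 0 0 0 10; -0.0007 0 -0.0003 0 0 0 10; -0.0006 0 -0.0004 0 0 0 10; -0.0006 0 -0.0003 0 0 0 10
   end th=2.067 p=(521.5,53.6)
-0.0007 0 -0.0004 0 0 0 10; -0.0006 0 -0.0003 0 0 0 10; -0.0006 0 -0.0003 0 0 0 10; -0.0007 0 -0.0003 0 0 0 10; -0.0006 0 -0.0004 0 0 0 10
   end th=2.017 p=(524.7,55.3)
-0.0007 0 -0.0003 0 0 0 10; -0.0006 0 -0.0003 0 0 0 10; -0.0007 0 -0.0003 0 0 0 10; -0.0007 0 -0.0002 0 0 0 10; -0.0006 0 -0.0003 0 0 0 10
   end th=1.967 p=(528.0,56.7)
```

Emit:
{"method": "carry_out", "body": {"motion": "-0.0018 0 -0.0021 0 0 0 10; -0.0015 0 -0.0025 0 0 0 10; -0.0016 0 -0.0024 0 0 0 10; -0.0016 0 -0.0024 0 0 0 10; -0.0018 0 -0.0023 0 0 0 10"}}

```text
time: 13.7
tcp_pos: [499.6, 35.9, 129.5]
orientation: [-0.0, 0.707, -0.707, 0.0]
wrist_force: [-0.7, -0.6, -2.7]
width: 23.2
```

Emit:
{"method": "carry_out", "body": {"motion": "-0.0004 0 -0.0006 0 0 0 10; -0.0005 0 -0.0006 0 0 0 10; -0.0004 0 -0.0005 0 0 0 10; -0.0005 0 -0.0006 0 0 0 10; -0.0005 0 -0.0005 0 0 0 10"}}

```text
time: 14.2
tcp_pos: [501.3, 37.8, 129.5]
orientation: [0.0, -0.707, 0.707, 0.001]
wrist_force: [-5.0, -2.8, 1.4]
width: 23.4
```

Emit:
{"method": "carry_out", "body": {"motion": "-0.0005 0 -0.0006 0 0 0 10; -0.0005 0 -0.0005 0 0 0 10; -0.0004 0 -0.0005 0 0 0 10; -0.0005 0 -0.0005 0 0 0 10; -0.0005 0 -0.0006 0 0 0 10"}}

```text
time: 14.7
tcp_pos: [502.8, 39.5, 129.4]
orientation: [0.001, -0.706, 0.708, 0.002]
wrist_force: [-8.8, -6.1, 5.2]
width: 23.4
```

Emit:
{"method": "carry_out", "body": {"motion": "-0.0005 0 -0.0005 0 0 0 10; -0.0006 0 -0.0005 0 0 0 10; -0.0005 0 -0.0005 0 0 0 10; -0.0005 0 -0.0005 0 0 0 10; -0.0005 0 -0.0005 0 0 0 10"}}

```text
time: 15.2
tcp_pos: [505.4, 42.2, 129.5]
orientation: [0.001, -0.706, 0.708, 0.001]
wrist_force: [-8.6, -5.4, 4.9]
width: 23.3
```

Emit:
{"method": "carry_out", "body": {"motion": "-0.0006 0 -0.0005 0 0 0 10; -0.0005 0 -0.0004 0 0 0 10; -0.0005 0 -0.0005 0 0 0 10; -0.0006 0 -0.0005 0 0 0 10; -0.0005 0 -0.0004 0 0 0 10"}}

```text
time: 15.7
tcp_pos: [508.1, 44.7, 129.4]
orientation: [0.001, -0.707, 0.708, 0.001]
wrist_force: [-9.1, -3.9, 4.8]
width: 23.1
```

Emit:
{"method": "carry_out", "body": {"motion": "-0.0006 0 -0.0005 0 0 0 10; -0.0005 0 -0.0005 0 0 0 10; -0.0006 0 -0.0004 0 0 0 10; -0.0006 0 -0.0004 0 0 0 10; -0.0005 0 -0.0005 0 0 0 10"}}

```text
time: 16.2
tcp_pos: [511.0, 47.1, 129.4]
orientation: [0.001, -0.707, 0.708, 0.001]
wrist_force: [-9.0, -3.6, 4.9]
width: 23.0
```

Emit:
{"method": "carry_out", "body": {"motion": "-0.0006 0 -0.0004 0 0 0 10; -0.0006 0 -0.0004 0 0 0 10; -0.0006 0 -0.0005 0 0 0 10; -0.0006 0 -0.0004 0 0 0 10; -0.0006 0 -0.0004 0 0 0 10"}}

```text
time: 16.7
tcp_pos: [514.1, 49.4, 129.4]
orientation: [0.001, -0.707, 0.707, 0.001]
wrist_force: [-9.3, -3.2, 3.7]
width: 22.8
```

Emit:
{"method": "carry_out", "body": {"motion": "-0.0006 0 -0.0004 0 0 0 10; -0.0006 0 -0.0004 0 0 0 10; -0.0006 0 -0.0004 0 0 0 10; -0.0006 0 -0.0003 0 0 0 10; -0.0006 0 -0.0004 0 0 0 10"}}

```text
time: 17.2
tcp_pos: [517.2, 51.4, 129.5]
orientation: [0.001, -0.707, 0.707, 0.001]
wrist_force: [-7.3, -1.8, 2.7]
width: 23.1
```

Emit:
{"method": "carry_out", "body": {"motion": "-0.0006 0 -0.0004 0 0 0 10; -0.0006 0 -0.0004 0 0 0 10; -0.0007 0 -0.0003 0 0 0 10; -0.0006 0 -0.0004 0 0 0 10; -0.0006 0 -0.0003 0 0 0 10"}}

```text
time: 17.7
tcp_pos: [520.4, 53.4, 129.5]
orientation: [0.001, -0.707, 0.707, 0.001]
wrist_force: [-8.0, -2.1, 2.9]
width: 23.0
```

Emit:
{"method": "carry_out", "body": {"motion": "-0.0007 0 -0.0004 0 0 0 10; -0.0006 0 -0.0003 0 0 0 10; -0.0006 0 -0.0003 0 0 0 10; -0.0007 0 -0.0003 0 0 0 10; -0.0006 0 -0.0004 0 0 0 10"}}

```text
time: 18.2
tcp_pos: [524.8, 55.7, 129.5]
orientation: [-0.0, 0.707, -0.707, 0.0]
wrist_force: [-0.7, 0.2, -3.5]
width: 23.2
```

Emit:
{"method": "carry_out", "body": {"motion": "-0.0007 0 -0.0003 0 0 0 10; -0.0006 0 -0.0003 0 0 0 10; -0.0007 0 -0.0003 0 0 0 10; -0.0007 0 -0.0002 0 0 0 10; -0.0006 0 -0.0003 0 0 0 10"}}

```text
time: 18.7
tcp_pos: [528.0, 57.0, 129.5]
orientation: [-0.0, 0.707, -0.707, 0.0]
wrist_force: [-1.9, 1.3, -3.4]
width: 23.1
```

```bash
python3 gen.py 555.8 -9.7 72 528 56.7 1.967 0.03 2
```

```text
0.002 0 0.0008 0 0 0 10; 0.0019 0 0.001 0 0 0 10; 0.0019 0 0.0009 0 0 0 10; 0.0019 0 0.0011 0 0 0 10; 0.0019 0 0.0011 0 0 0 10
   end th=2.117 p=(518.4,51.8)
0.0018 0 0.0011 0 0 0 10; 0.0018 0 0.0012 0 0 0 10; 0.0018 0 0.0013 0 0 0 10; 0.0017 0 0.0013 0 0 0 10; 0.0017 0 0.0014 0 0 0 10
   end th=2.267 p=(509.6,45.5)
```

Emit:
{"method": "carry_out", "body": {"motion": "0.002 0 0.0008 0 0 0 10; 0.0019 0 0.001 0 0 0 10; 0.0019 0 0.0009 0 0 0 10; 0.0019 0 0.0011 0 0 0 10; 0.0019 0 0.0011 0 0 0 10"}}

```text
time: 19.2
tcp_pos: [519.6, 52.9, 129.6]
orientation: [0.001, 0.708, -0.706, 0.001]
wrist_force: [8.6, 6.7, -13.2]
width: 22.9
```

Emit:
{"method": "carry_out", "body": {"motion": "0.0018 0 0.0011 0 0 0 10; 0.0018 0 0.0012 0 0 0 10; 0.0018 0 0.0013 0 0 0 10; 0.0017 0 0.0013 0 0 0 10; 0.0017 0 0.0014 0 0 0 10"}}

```text
time: 19.7
tcp_pos: [510.5, 46.8, 129.6]
orientation: [0.001, 0.708, -0.706, 0.001]
wrist_force: [6.3, 6.9, -11.3]
width: 23.7
```

Emit:
{"method": "carry_out", "body": {"motion": "-0.0005 0 -0.0004 0 0 0 10; -0.0005 0 -0.0004 0 0 0 10; 0 0 0 0 0 0 10; 0 0 0 0 0 0 10; 0 0 0 0 0 0 10"}}

```text
time: 20.2
tcp_pos: [510.4, 46.6, 129.5]
orientation: [-0.0, 0.707, -0.707, -0.0]
wrist_force: [-0.5, 5.4, -4.8]
width: 23.0
```

Emit:
{"method": "carry_out", "body": {"motion": "0 0 0 0 0 0 28; 0 0 0 0 0 0 32; 0 0 0 0 0 0 45; 0 0 0 0 0 0 60; 0 0 0 0 0 0 75"}}

```text
time: 20.7
tcp_pos: [510.9, 46.0, 129.8]
orientation: [-0.0, -0.707, 0.707, -0.0]
wrist_force: [-0.4, 0.1, -0.0]
width: 44.3
```

Emit:
{"method": "carry_out", "body": {"motion": "0 0 0 0 0 0 80; 0 0 0 0 0 0 80; 0 0 0 0 0 0 80; 0 0 0 0 0 0 80; 0 0 0 0 0 0 80"}}

```text
time: 21.2
tcp_pos: [510.6, 46.4, 129.5]
orientation: [-0.0, 0.707, -0.707, 0.0]
wrist_force: [-0.5, 0.6, 0.6]
width: 69.2
```

Emit:
{"method": "carry_out", "body": {"motion": "0 -0.01 0 0 0 0 80; 0 -0.02 0 0 0 0 80; 0 -0.03 0 0 0 0 80; 0 -0.03 0 0 0 0 80; 0 -0.03 0 0 0 0 80"}}

```text
time: 21.7
tcp_pos: [510.4, 46.5, 251.6]
orientation: [0.0, 0.707, -0.707, 0.0]
wrist_force: [1.7, -0.1, -0.3]
width: 69.5
```

Emit:
{"method": "carry_out", "body": {"motion": "0 0 0.04 0 0 0 80; 0 0 0.04 0 0 0 80; 0 0 0.04 0 0 0 80; 0 0 0.04 0 0 0 80; 0 0 0.04 0 0 0 80"}}

```text
time: 22.2
tcp_pos: [510.5, -155.1, 250.6]
orientation: [-0.0, -0.707, 0.707, -0.0]
wrist_force: [1.0, -0.3, 0.9]
width: 69.6
```

```bash
python3 st.py; python3 - <<'E'
from h import *
import cv2
for c in ("top","scene"):
    im,d=eyes.capture(c); cv2.imwrite(f"pics/{c}3.png",im[:,:,::-1]); np.save(f"pics/{c}3.npy",d)
b=cv2.imread("pics/scene3.png")
cv2.imwrite("pics/scenecrop3.png",cv2.resize(b[120:300,130:350],(733,600),interpolation=cv2.INTER_CUBIC))
E
```

```text
yaw err deg 0.016626993845079843
[[-1.  0.  0.]
 [-0. -0. -1.]
 [-0. -1.  0.]]
22.2 [ 510.46 -155.13  250.61] [ 0.51  0.11 -0.32  1.72  0.04  1.32 -1.39] [ 1.   -0.31  0.93] 69.62884306407547
```

View pics/scenecrop3.png

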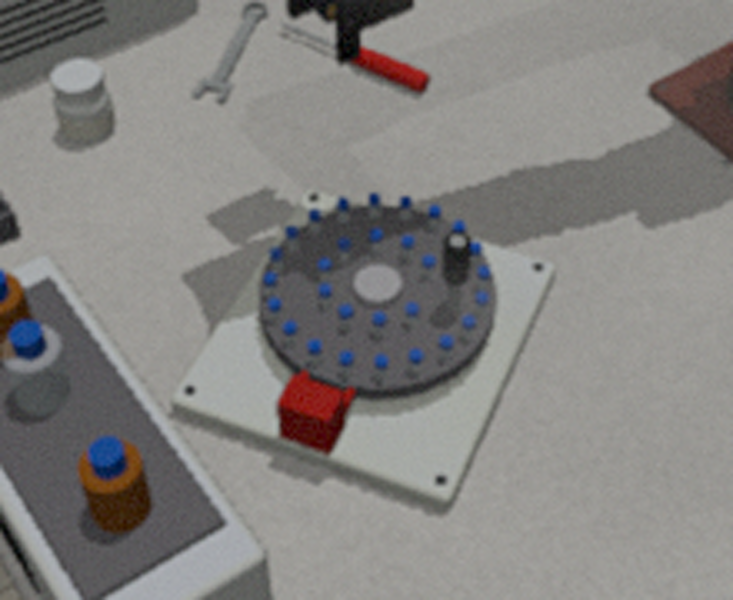

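View pics/top3.png

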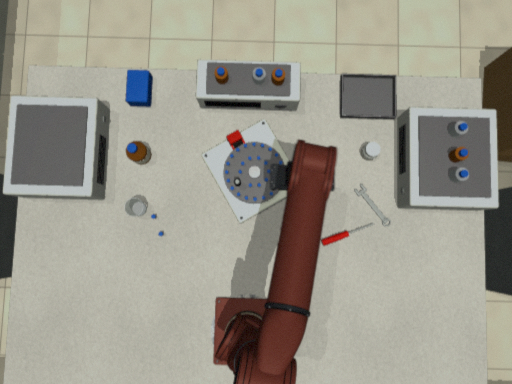

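The knob stands clear at crop pixel (458, 240) in the scene view and at (237, 182) in the top view. Nothing else has moved. I'll check its angle before handing in.

```bash
python3 - <<'E'
from h import *
a=ray("scene",(458/3.333+130,240/3.333+120),150);c=ray("scene",(378/3.333+130,283/3.333+120),74)
print(a,c,np.arctan2(a[1]-c[1],a[0]-c[0]))
a=ray("top",(237.3,181.5),150);c=ray("top",(254.5,172.2),74);print(a,c,np.arctan2(a[1]-c[1],a[0]-c[0]))
print(ticket.finish_job())
E
```

```text
[512.41501475  46.93627433 150.        ] [559.3302916   -6.46793318  74.        ] 2.2916018161284386
[507.22676171  46.11162887 150.        ] [550.55512205  -9.94838862  74.        ] 2.2287883026859876
the job is handed in; nothing more can be done
None
```

The carousel is parked with the rubbing stretch centred on the guide pad, as near as I could measure. The job was handed in at about 22 s with the gripper well clear.

- **Finding the place:** I turned the carousel anticlockwise by the knob. The drag at the knob rose from about 1 N to 9–10 N between roughly 2.04 and 2.43 rad of knob angle (world frame). A slow pass back the other way gave the same edges. The width of about 0.39 rad matches the expected 0.4 rad. I stopped there, so the last 3.7 rad or so of the turn was not felt.
- **Parking:** I aimed for the middle of the stretch, about 2.235 rad, eased the load off the arm, opened the jaws and lifted straight up. The knob stood at about 2.25 rad when I let go.
- **Last checks:**
    - The pictures put the knob at 2.23 rad (top camera) and 2.29 rad (scene camera), both inside the rubbing stretch.
    - The two cameras disagree by about 5–10 mm on absolute positions, so I relied on the arm's own readings for the edges.
    - The other things on the bench look unmoved, and the wrist force after release was close to zero.

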